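Feed two charcoal blocks out of a gravity magazine and line them up at the stop

TASK

Use the magazine's slide to feed out the two lowest charcoal blocks, one at a time: push the slide fully in by its knob, then draw it fully back so that the stack drops, and do the same once more. With the slide back, push the two blocks along the channel on the soldering tile, without lifting them, until the front one is against the end stop and the second is close up against the first. Leave the slide fully back and the other two blocks down in the magazine.

Things in the scene. Friction and masses are not known exactly. Their poses are not given: they have to be found in the camera images.
- magazine: Fixed feeder. Origin on the worktop under the centre of the block stack; x is the feed direction, z up. Base board x -245 to 31 mm, 110 wide, top (the magazine floor) 14 mm over the worktop. Aluminium box open at the top round the stack: outside x -29 to 29, y -43 to 43 mm, walls up to 96 mm; the top block at first stands 17 mm out of it. Slot for the slide at -x.
- mouth (a point): Centre of the magazine's outlet at its +x wall, at floor height: 29 mm along the magazine's x from its origin, 14 mm over the worktop. The opening is 29 mm high and a block's length wide.
- stop_face (a point): Face of the end stop at tile height, 232 mm along x from the magazine's origin, 13 mm over the worktop; stop 26 mm high. Before it, from x 32 to 255 mm, lies a soldering tile 143 mm wide, top at 13 mm; two rails on it, 10 mm high and 8 mm thick, inner faces at y +-40 mm, form the channel. Tweezers and a punch lie outside the rails.
- slide_grip (a point): On the axis of the upright turned wooden knob on the slide's outer end, 80 mm over the worktop, the height to grip or push it; knob 22 mm across here, its top at 97 mm. At joint value q (m) it is at x = -0.225 + q, y = 0 in the magazine's frame.
- lamp_foot (a point): Where the bench lamp's post stands, at the right edge of the worktop (never moves): foot about 100 x 80 mm, above it a post about 55 mm thick that rises to 0.75 m, leaning slightly away from the robot. It is solid and only to be kept clear of: an arm that starts at the right must draw in towards its base before it swings to the front.
- feed_slide (a joint): Slide travel in m: 0 fully back, 0.145 fully in, growing along the magazine's +x; starts at 0 to 0.016. Friction 1.5 N, no spring. Bar 60 mm wide, top 35.5 mm over the worktop, front face at x = -0.046 + q: meets the bottom block near q = 0.022, at full travel has its centre at x = 0.123, and must be below 0.018 for the stack to drop.
- block_1: A black charcoal block bound with iron wire, 48 wide (its x, along the magazine's x) x 75 long (its y) x 24 mm high, 40 to 85 g; origin at the centre of its underside, z up. All four look alike. The lowest block at the start, on the magazine's floor 14 mm above the worktop.
- block_2: A black charcoal block bound with iron wire, 48 wide (its x, along the magazine's x) x 75 long (its y) x 24 mm high, 40 to 85 g; origin at the centre of its underside, z up. All four look alike. The second block from below at the start; drops to the floor when the lowest is out and the slide is back. Fed out, it pushes the first block on ahead of it.
- block_3: A black charcoal block bound with iron wire, 48 wide (its x, along the magazine's x) x 75 long (its y) x 24 mm high, 40 to 85 g; origin at the centre of its underside, z up. All four look alike. The third block from below; it stays in the magazine, dropping to its floor.
- block_4: A black charcoal block bound with iron wire, 48 wide (its x, along the magazine's x) x 75 long (its y) x 24 mm high, 40 to 85 g; origin at the centre of its underside, z up. All four look alike. The top block; it stays in the magazine.
Not all that is in view belongs to the job. What is shaped like the block_4 but blue, orange or white is not meant.

How it is judged:
By the outcome, as a careful person would: the job done as asked, in the order asked, and still so for the second after the job is handed in, with the robot touching nothing.
It also fails if it takes over 64 s, if anything falls off the work surface, if the arm or the gripper's body presses on something with over 40 N, if the wrist force passes 120 N, or if a joint passes its speed limit or range.

ROBOT

A 6-joint arm with a two-finger parallel gripper is mounted at the origin on a cart in front of the work surface, level with it; the furniture and walls round the work are solid. World frame = base frame: x ahead of the robot, y to its left, z up, the work surface at z = 0. Lengths are in mm, angles in rad, forces in N, time in s.
With the tool pointing down it reaches from about 400 to 925 mm from the base axis. Payload 12.5 kg.
Tool frame: the origin (TCP) lies at the very end of the fingers, on their centre line; the grasp point (between the pads) lies env.hold_point_z behind it (env.hold_point_z is the distance from the TCP to the grasp point, in mm); y points along the fingers, z is the direction in which the jaws open and shut, and the axes are right-handed (so a half turn about y gives the same grasp; the last joint's range is limited). The gripper opens to 95 mm and grips with 3 to 60 N. Pads are 20 mm wide; open, the fingers measure 119 mm over their backs; the gripper's body (75 mm by 180 mm) begins 59 mm behind the grasp point.
Start: joints at [1.206, 0.491, 1.559, -0, 1.092, -0.106], TCP at [159.932, 604.209, 214.661] pointing down, gripper open.
Joint ranges: [-3.1, 3.1], [-0.84, 2.19], [0.05, 2.79], [-1.13, 4.28], [0.06, 2.93], [-2.69, 2.69]. Speed limits (rad/s): [2.22, 2.22, 2.79, 3.14, 3.14, 3.14].

INTERFACE

Orientations are given as [roll, pitch, yaw] about the fixed x, y, z axes, in that order (R = Rz(yaw) Ry(pitch) Rx(roll)).
In Python, from cell import env gives the robot as it stands.
- The arm moves only by the shell command python3 -m inch 'ROWS'. ROWS is JSON, one flat list of numbers, 7 for each row, row after row: the shift along the tool's x, y, z in m, then the turn, a rotation vector about the tool's x, y, z in degrees, then the closure, from -1 (fully open) to 1 (shut). In form: [tx, ty, tz, ax, ay, az, hand, tx, ty, tz, ax, ay, az, hand, ...]. A call has 1 to 10 rows; each row shifts and turns the commanded pose from where the row before left it, along the tool's axes as they then stand; what a row does not reach is not made up. A row lasts 1/10 s, in which the tool goes at most 50 mm and 8.59 degrees, less where a joint would pass 70% of its speed; a pose out of reach is approached as far as the arm can. A call is refused whole if a number of a shift passes 0.05 or a number of a turn 8.59, either way. A call with a gripper value outside its range is refused whole. The fingers move at their own pace and stop on an object; the grip force is fixed at half the most. Time passes only in rows, so rows that do not move let the fingers close. It gives the time, the measured TCP pose, the force and the opening at its end, in the units of the state.
- env.state(): the state, without advancing time (a new reading comes with each control period).
- env.read_camera(name): name is "scene" or "top" or "wrist"; returns a dict with "pixels" (420x560x3 uint8, blue, green, red), "depth" (420x560 float32, mm along the optical axis (not along the pixel's ray), 0 where there is no reading), "mtx" (3x3 intrinsics, pixels), "R" (3x3) and "t" (3): a world point X has camera coordinates R X + t. Camera axes: x right, y down, z forward; pixel columns grow to the right and rows downward; lengths in mm; the calibration is good to about 2 mm. The wrist camera is an equidistant fisheye: a pixel r from the principal point sees the ray r / f radians off the axis. A picture is of the moment at which its call begins.
- env.job_done(): hands the job in, once; it reports no verdict.
The state is a dict: "t": time; "joints": joint angles; "qvel": joint speeds; "tau": joint torques, N m; "eef_pos": TCP position; "tcp_rot": TCP orientation; "ft_force": force on the tool from outside, world axes, zero at the start; "moment": the same for the moment, N m; "opening": opening from 0.0 (shut) to 1.0 (fully open).
Only numpy, scipy, OpenCV 4.12 (cv2) and the standard library are available. Lean on these libraries where they do the work, as an engineer would, in place of code of your own. Each camera call takes 0.05 s, during which the arm holds its last target.

## Working session

There is one attempt and no reset: what is moved stays moved. The work goes in short steps, Python scripts to look and compute and a shell command to move; the robot and the scene stay as the last step left them, time stands still between calls to the robot, and variables do not carry over. Pictures are saved under pics/ and viewed, and the job is handed in when it is done.

```bash
ls; mkdir -p pics; python3 - <<'E'
from cell import env
import cv2,numpy as np
print(env.state(), env.hold_point_z)
for n in("scene","top"):
    c=env.read_camera(n); cv2.imwrite(f"pics/{n}0.png",c["pixels"]); np.savez(f"{n}0.npz",**c); print(n,c["mtx"],c["R"],c["t"])
E
```

```text
pics
{'t': 0.0, 'joints': array([ 1.20641412e+00,  4.91548069e-01,  1.55948691e+00,  1.37246137e-05,
        1.09170240e+00, -1.05608642e-01]), 'qvel': array([ 0.00153567, -0.00026132, -0.00016586, -0.00114885, -0.00062693,
       -0.00134252]), 'tau': array([ 3.51937015e-03, -6.12650299e+01, -2.58178890e+01,  6.94908598e-02,
        4.81867057e-02, -6.27819281e-05]), 'eef_pos': array([159.82018841, 603.94835825, 214.05599172]), 'tcp_rot': array([-1.57193339e+00,  1.32772442e-04, -2.58779971e-01]), 'ft_force': array([-0.20198636,  0.41286881, -0.49682654]), 'moment': array([0.01452412, 0.02723434, 0.02131561]), 'opening': 0.9984050998782924} 18.8
scene [[405.35955093   0.         278.10378631]
 [  0.         405.35955093 208.90766907]
 [  0.           0.           1.        ]] [[-0.90048534 -0.43487615  0.00298236]
 [-0.25605156  0.52463043 -0.81191164]
 [ 0.35151637 -0.73187817 -0.58377272]] [467.36095291 227.73964991 729.76203724]
top [[399.96685267   0.         281.26709955]
 [  0.         399.96685267 208.13054069]
 [  0.           0.           1.        ]] [[-2.57502740e-02 -9.99668395e-01 -1.54286128e-04]
 [-9.95814448e-01  2.56645395e-02 -8.77206712e-02]
 [ 8.76955423e-02 -2.10519096e-03 -9.96145100e-01]] [-37.85010334 579.07653769 895.37154423]
```

View pics/scene0.png

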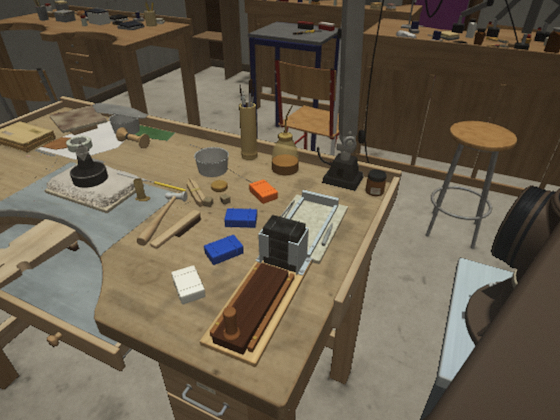

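View pics/top0.png

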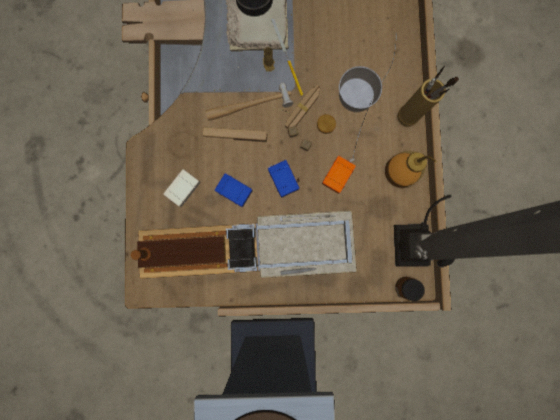

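The top view shows the magazine with its box at about (241,249), the knob at (138,254) and the stop at (350,240). Feed runs roughly along world -y. I'll zoom in to measure it.

```bash
cat > h.py <<'E'
import numpy as np,cv2
def ray(c,u,v,z):
    d=np.linalg.inv(c["mtx"])@[u,v,1]; R,t=c["R"],c["t"]; o=-R.T@t; d=R.T@d
    return o+d*(z-o[2])/d[2]
def dep(c,u,v):
    z=np.median([c["depth"][int(round(v))+a,int(round(u))+b] for a in(-1,0,1) for b in(-1,0,1)])
    return c["R"].T@(np.linalg.inv(c["mtx"])@[u,v,1]*z-c["t"])
def proj(c,X):
    p=c["mtx"]@(c["R"]@np.array(X,float)+c["t"]); return p[:2]/p[2]
E
python3 - <<'E'
import numpy as np,cv2
im=np.load("top0.npz")["pixels"]
cv2.imwrite("pics/crop1.png",cv2.resize(im[200:290,120:260],None,fx=5.7,fy=5.7,interpolation=cv2.INTER_CUBIC))
cv2.imwrite("pics/crop2.png",cv2.resize(im[200:290,225:365],None,fx=5.7,fy=5.7,interpolation=cv2.INTER_CUBIC))
E
```

```text
(no output)
```

View pics/crop1.png

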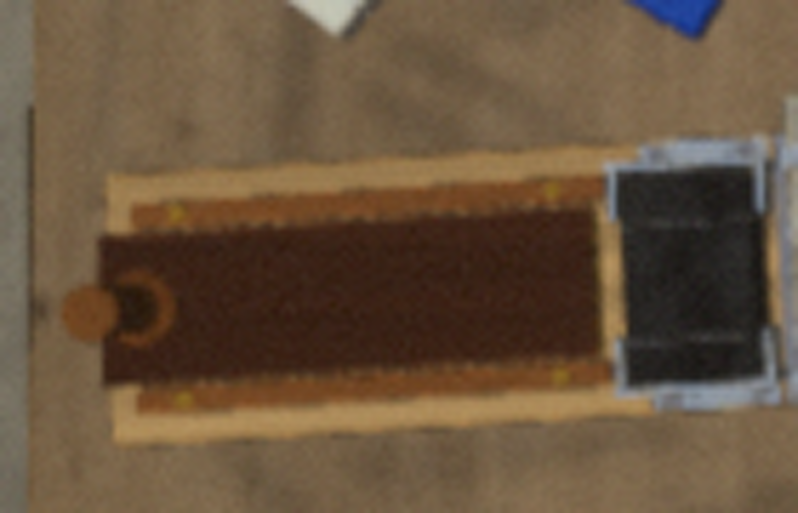

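View pics/crop2.png

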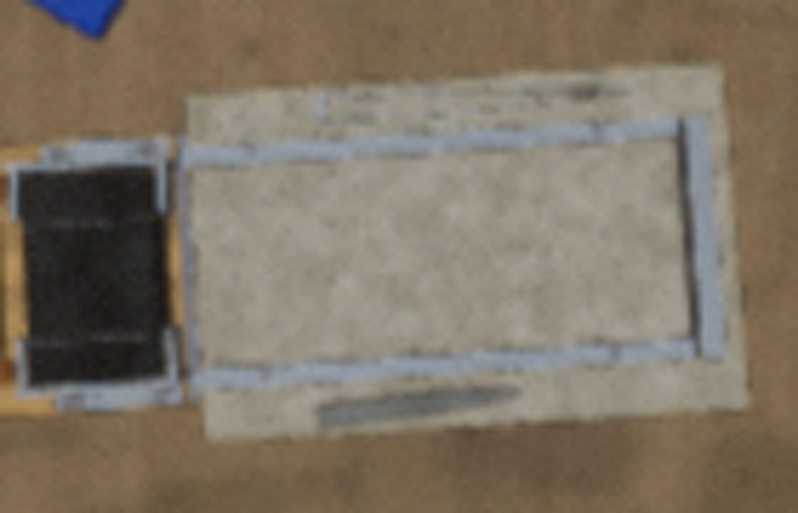

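```bash
python3 - <<'E'
import numpy as np
from h import *
c=dict(np.load("top0.npz")); f=5.7
g=lambda u,v,ox,z: ray(c,(u+.5)/f-.5+ox,(v+.5)/f-.5+200,z)[:2]
P={}
def add(n,u,v,ox,z,mag): P[n]=(g(u,v,ox,z),mag)
# mag coords
add("bl",108,175,120,14,(-245,55)); add("br",116,443,120,14,(-245,-55))
add("t1",186,97,225,13,(32,71.5)); add("t2",722,66,225,13,(255,71.5)); add("t3",748,408,225,13,(255,-71.5)); add("t4",207,440,225,13,(32,-71.5))
A=np.array([p[1] for p in P.values()],float);B=np.array([p[0] for p in P.values()])
H=(A-A.mean(0)).T@(B-B.mean(0));U,S,V=np.linalg.svd(H);R=V.T@np.diag([1,np.linalg.det(V.T@U.T)])@U.T
t=B.mean(0)-R@A.mean(0)
th=np.arctan2(R[1,0],R[0,0]);print("mag",t,np.degrees(th),th)
print((R@A.T).T+t-B)
inv=lambda p:R.T@(p-t)
k=g(90,312,120,97);print("knob",k,inv(k))
print("stop",inv(g(687,120,225,39)),inv(g(700,357,225,39)), "block top",inv(g(95,275,225,113)))
print("depth block",dep(c,241,249),"slide",dep(c,190,250),"knob",dep(c,(90)/f+120-.4,312/f+200-.4),"tile",dep(c,300,240),"table",dep(c,180,220))
print("lamp foot",dep(c,412,245), dep(c,412,262),ray(c,395,262,20),ray(c,395,226,20))
np.savez("mag.npz",R=R,t=t)
for q in(0,.145): print("grip",q,R@[-225+q*1000,0]+t)
print("stopface",R@[232,0]+t,"mouth",R@[29,0]+t)
E
```

```text
mag [490.01581237  34.12679772] -88.07471389702222 -1.5371937452550437
[[ 0.89146629  1.28949709]
 [-1.06314632  1.41365445]
 [ 1.91104816  0.82375682]
 [ 2.34688186 -2.58573415]
 [-1.87339272 -2.58866001]
 [-2.21285728  1.6474858 ]]
knob [482.09394833 256.37635323] [-222.3902376    -0.45063858]
stop [232.19213543  46.80894679] [230.45624437 -46.55369648] block top [ 1.99932372 -0.00805136]
depth block [487.66808643  32.90846241 110.86803845] slide [487.53258999 155.43665934  36.06700135] knob [482.05437306 256.62015374  96.25727542] tile [503.77570014 -94.24879237  13.31420215] table [5.58183294e+02 1.86782329e+02 1.90973367e-01]
lamp foot [ 486.31328823 -333.69447138   72.57412328] [ 447.16473854 -347.44322523   23.82555979] [ 447.95814467 -309.78593269   20.        ] [ 530.26405822 -313.96165784   20.        ]
grip 0 [482.45665427 258.99978216]
grip 0.145 [487.32811171 114.08163663]
stopface [ 497.81014429 -197.74223512] mouth [490.99010386   5.14316862]
```

```bash
cat >> h.py <<'E'
from scipy.spatial.transform import Rotation as Ro
_m=np.load("mag.npz"); MR,Mt=_m["R"],_m["t"]
def magp(p): p=np.asarray(p,float); return np.r_[MR.T@(p[:2]-Mt),p[2]]
def world(p): return np.r_[MR@np.array(p[:2],float)+Mt,p[2]]
def st():
    from cell import env
    s=env.state(); e=Ro.from_euler("xyz",s["tcp_rot"]); M=e.as_matrix()
    return s,magp(s["eef_pos"]),e
def plan(target,n,ang):   # ang deg/row about tool y for n rows
    s,_,e=st(); p=np.array(s["eef_pos"]); d=(np.array(target)-p)/n
    for i in range(n):
        print(np.round(e.inv().apply(d)/1000,4)); e=e*Ro.from_rotvec([0,np.radians(ang),0])
def rep():
    s,m,e=st(); print("t",round(s["t"],2),"mag",m.round(1),"axes in mag x:",(MR.T@e.as_matrix()[:2,0]).round(4),"y:",e.as_matrix()[:,1].round(4),"F",s["ft_force"].round(1),"op",round(s["opening"],3),"j",s["joints"].round(2))
E
python3 - <<'E'
from h import *
rep(); plan(world((-222.4,-.5,175)),16,73.25/16)
E
```

```text
t 0.1 mag [-580.6 -310.8  214.1] axes in mag x: [0.2883 0.9575] y: [-4.e-04 -9.e-04 -1.e+00] F [-0.   0.5  0.4] op 0.999 j [ 1.21  0.49  1.56  0.    1.09 -0.11]
[ 0.025   0.0025 -0.0158]
[ 0.0262  0.0025 -0.0138]
[ 0.0272  0.0025 -0.0117]
[ 0.0281  0.0025 -0.0095]
[ 0.0287  0.0025 -0.0072]
[ 0.0292  0.0025 -0.0049]
[ 0.0295  0.0025 -0.0025]
[ 0.0296  0.0025 -0.0002]
[0.0295 0.0025 0.0022]
[0.0293 0.0025 0.0046]
[0.0288 0.0025 0.0069]
[0.0282 0.0025 0.0092]
[0.0273 0.0025 0.0114]
[0.0264 0.0025 0.0135]
[0.0252 0.0025 0.0156]
[0.0239 0.0025 0.0175]
```

```bash
python3 -m inch '[0.025,0.0025,-0.016,0,4.58,0,-1, 0.026,0.0025,-0.014,0,4.58,0,-1, 0.027,0.0025,-0.012,0,4.58,0,-1, 0.028,0.0025,-0.0095,0,4.58,0,-1, 0.029,0.0025,-0.007,0,4.58,0,-1, 0.029,0.0025,-0.005,0,4.58,0,-1, 0.0295,0.0025,-0.0025,0,4.58,0,-1, 0.0295,0.0025,0,0,4.58,0,-1]'; python3 -c "
from h import *;rep()"
```

```text
t: 0.9
eef_pos: [320.9, 429.1, 194.4]
tcp_rot: [-1.571, 0.0, -0.902]
ft_force: [0.7, 0.9, -0.1]
opening: 0.999
t 0.9 mag [-400.4 -155.7  194.4] axes in mag x: [0.8047 0.5937] y: [-3.e-04 -2.e-04 -1.e+00] F [ 0.7  0.9 -0.1] op 0.999 j [0.81 0.39 1.8  0.   0.95 0.14]
```

```bash
python3 -m inch '[0.0295,0.0025,0.002,0,4.58,0,-1, 0.0295,0.0025,0.0045,0,4.58,0,-1, 0.029,0.0025,0.007,0,4.58,0,-1, 0.028,0.0025,0.009,0,4.58,0,-1, 0.0275,0.0025,0.0115,0,4.58,0,-1, 0.0265,0.0025,0.0135,0,4.58,0,-1, 0.025,0.0025,0.0155,0,4.58,0,-1, 0.024,0.0025,0.0175,0,4.58,0,-1, 0,0,0,0,0,0,-1]'; python3 - <<'E'
from h import *;rep()
from cell import env
c=env.read_camera("wrist"); cv2.imwrite("pics/w1.png",c["pixels"])
c=env.read_camera("top"); cv2.imwrite("pics/t1.png",cv2.resize(c["pixels"][190:300,110:260],None,fx=5,fy=5))
E
```

```text
t: 1.8
eef_pos: [482.9, 253.7, 174.0]
tcp_rot: [-1.571, -0.0, -1.543]
ft_force: [-0.5, 0.3, 0.0]
opening: 1.0
t 1.8 mag [-219.7    0.3  174. ] axes in mag x: [ 1.     -0.0057] y: [-3.e-04 -4.e-04 -1.e+00] F [-0.5  0.3  0. ] op 1.0 j [ 0.36  0.43  1.8  -0.    0.91  0.33]
```

View pics/w1.png

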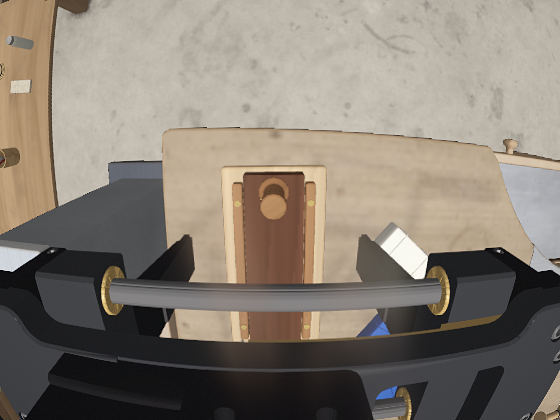

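The wrist view has the knob at (273,200), midway between the fingers at x≈190 and 360. Next I descend and grip.

```bash
python3 -m inch '[-0.0027,0.02,-0.0008,0,-0.3,0,-1, 0,0.03,0,0,0,0,-1, 0,0.03,0,0,0,0,-1, 0,0.023,0,0,0,0,-1, 0,0.01,0,0,0,0,-1, 0,0,0,0,0,0,1, 0,0,0,0,0,0,1, 0,0,0,0,0,0,1, 0,0,0,0,0,0,1, 0,0,0,0,0,0,1]'; python3 - <<'E'
from h import *;rep()
from cell import env
c=env.read_camera("scene"); cv2.imwrite("pics/s1.png",cv2.resize(c["pixels"][170:360,180:380],None,fx=3.1,fy=3.1))
E
```

```text
t: 2.9
eef_pos: [480.6, 258.5, 62.3]
tcp_rot: [-1.57, 0.0, -1.533]
ft_force: [-0.7, 0.4, 0.8]
opening: 0.639
t 2.9 mag [-224.6   -1.8   62.3] axes in mag x: [1.     0.0046] y: [ 1.1e-03  5.0e-04 -1.0e+00] F [-0.7  0.4  0.8] op 0.639 j [0.37 0.59 1.9  0.   0.66 0.33]
```

View pics/s1.png

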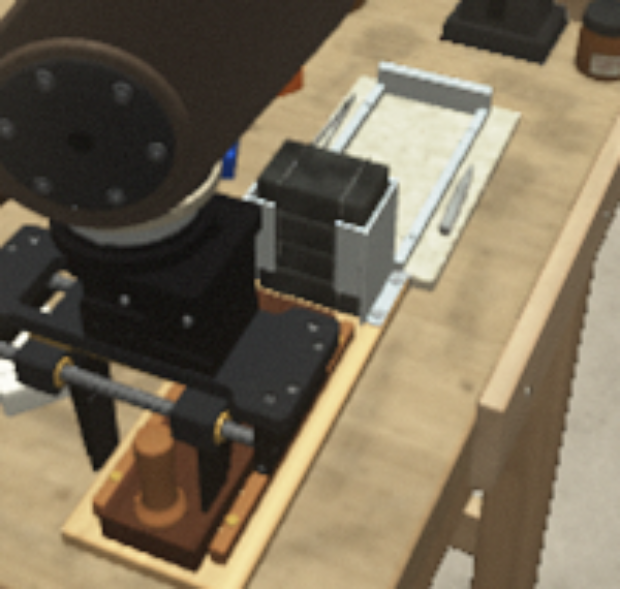

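The scene view shows the fingers straddling the knob and still closing, so I let them finish.

```bash
python3 -m inch '[0,0,0,0,0,0,1,0,0,0,0,0,0,1,0,0,0,0,0,0,1,0,0,0,0,0,0,1,0,0,0,0,0,0,1,0,0,0,0,0,0,1,0,0,0,0,0,0,1]'; python3 -c "
from h import *;rep()"
```

```text
t: 3.65
eef_pos: [481.2, 258.5, 61.6]
tcp_rot: [-1.569, 0.0, -1.533]
ft_force: [6.1, 0.1, -2.8]
opening: 0.226
t 3.65 mag [-224.6   -1.3   61.6] axes in mag x: [1.     0.0046] y: [ 1.6e-03  5.0e-04 -1.0e+00] F [ 6.1  0.1 -2.8] op 0.226 j [ 0.37  0.59  1.9  -0.    0.66  0.33]
```

```bash
python3 -m inch '[0.01,0,0.0004,0,0.2,0,1,0.02,0,0,0,0,0,1,0.02,0,0,0,0,0,1,0.02,0,0,0,0,0,1,0.02,0,0,0,0,0,1,0.02,0,0,0,0,0,1,0.015,0,0,0,0,0,1,0.01,0,0,0,0,0,1,0,0,0,0,0,0,1]'; python3 - <<'E'
from h import *;rep()
from cell import env
c=env.read_camera("top"); cv2.imwrite("pics/t2.png",cv2.resize(c["pixels"][190:300,110:370],None,fx=3,fy=3))
c=env.read_camera("scene"); cv2.imwrite("pics/s2.png",cv2.resize(c["pixels"][170:360,180:380],None,fx=3.1,fy=3.1))
E
```

```text
t: 4.55
eef_pos: [486.1, 122.1, 61.6]
tcp_rot: [-1.57, -0.0, -1.537]
ft_force: [4.8, -2.0, -4.0]
opening: 0.23
t 4.55 mag [-88.1  -0.9  61.6] axes in mag x: [ 1.e+00 -1.e-04] y: [ 0.0011  0.     -1.    ] F [ 4.8 -2.  -4. ] op 0.23 j [ 0.11  0.54  2.01 -0.    0.59  0.08]
```

View pics/t2.png

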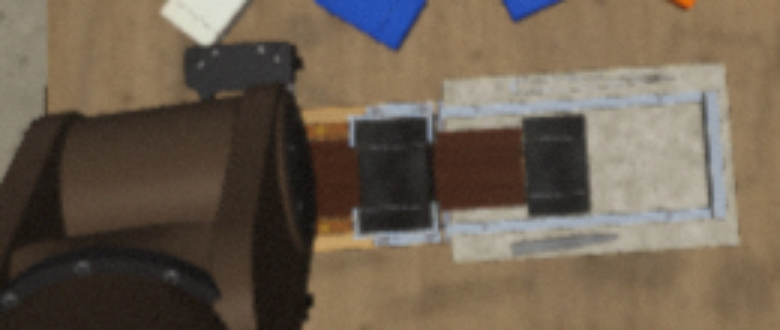

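View pics/s2.png

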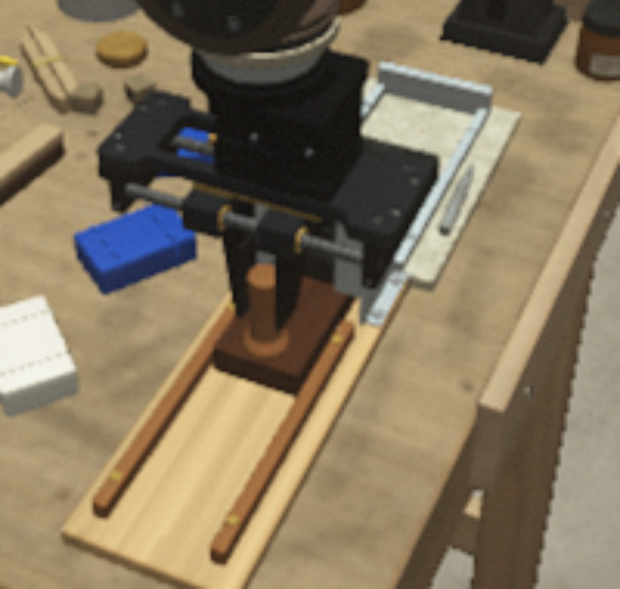

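The slide is well in and block 1 is on the tile at about (555,165) in the top crop. I go on in small steps until the end force shows.

```bash
python3 -m inch '[0.003,0,0,0,0,0,1,0.003,0,0,0,0,0,1,0,0,0,0,0,0,1]'; python3 -c "
from h import *;rep()"; python3 -m inch '[0.0015,0,0,0,0,0,1,0.001,0,0,0,0,0,1,0,0,0,0,0,0,1]';python3 -c "
from h import *;rep()"
```

```text
t: 4.95
eef_pos: [486.3, 117.1, 61.7]
tcp_rot: [-1.569, 0.0, -1.536]
ft_force: [4.5, -2.0, -4.0]
opening: 0.228
t 4.95 mag [-83.   -0.9  61.7] axes in mag x: [1.e+00 9.e-04] y: [ 1.4e-03  2.0e-04 -1.0e+00] F [ 4.5 -2.  -4. ] op 0.228 j [0.1  0.54 2.01 0.   0.59 0.07]
t: 5.25
eef_pos: [486.4, 115.3, 61.7]
tcp_rot: [-1.569, 0.001, -1.537]
ft_force: [4.0, 5.8, -4.0]
opening: 0.223
t 5.25 mag [-81.3  -0.9  61.7] axes in mag x: [1.e+00 6.e-04] y: [ 0.0015  0.001  -1.    ] F [ 4.   5.8 -4. ] op 0.223 j [0.1  0.54 2.01 0.   0.59 0.06]
```

```bash
python3 -m inch '[0.0015,0,0,0,0,0,1,0,0,0,0,0,0,1]'; python3 -m inch '[0.0015,0,0,0,0,0,1,0,0,0,0,0,0,1]';python3 -c "
from h import *;rep()"
```

```text
t: 5.45
eef_pos: [486.4, 115.2, 61.7]
tcp_rot: [-1.569, 0.003, -1.537]
ft_force: [4.2, 22.4, -4.4]
opening: 0.227
t: 5.65
eef_pos: [486.5, 114.0, 61.8]
tcp_rot: [-1.569, 0.003, -1.537]
ft_force: [4.0, 26.3, -4.4]
opening: 0.225
t 5.65 mag [-80.   -0.9  61.8] axes in mag x: [1.e+00 4.e-04] y: [ 0.0021  0.0028 -1.    ] F [ 4.  26.3 -4.4] op 0.225 j [0.1  0.54 2.01 0.   0.59 0.06]
```

The force rose to 26 N at -80 mm, so the slide is fully in. I draw it back now.

```bash
python3 -m inch '[-0.01,0,0,0,0,0,1,-0.02,0,0,0,0,0,1,-0.02,0,0,0,0,0,1,-0.02,0,0,0,0,0,1,-0.02,0,0,0,0,0,1,-0.02,0,0,0,0,0,1,-0.018,0,0,0,0,0,1,-0.01,0,0,0,0,0,1,-0.004,0,0,0,0,0,1,0,0,0,0,0,0,1]'; python3 -c "
from h import *;rep()"; python3 -m inch '[-0.002,0,0,0,0,0,1,-0.002,0,0,0,0,0,1,0,0,0,0,0,0,1]'; python3 -c "
from h import *;rep()"
```

```text
t: 6.65
eef_pos: [481.4, 254.2, 61.7]
tcp_rot: [-1.57, 0.0, -1.536]
ft_force: [4.3, 0.7, -1.3]
opening: 0.228
t 6.65 mag [-220.2   -1.2   61.7] axes in mag x: [1.     0.0015] y: [ 1.1e-03  5.0e-04 -1.0e+00] F [ 4.3  0.7 -1.3] op 0.228 j [0.36 0.59 1.9  0.   0.65 0.33]
t: 6.95
eef_pos: [481.2, 257.5, 61.7]
tcp_rot: [-1.57, 0.0, -1.536]
ft_force: [6.4, 0.6, -1.2]
opening: 0.226
t 6.95 mag [-223.6   -1.3   61.7] axes in mag x: [1.e+00 8.e-04] y: [ 7.e-04  3.e-04 -1.e+00] F [ 6.4  0.6 -1.2] op 0.226 j [ 0.37  0.59  1.9  -0.    0.66  0.34]
```

```bash
python3 -m inch '[-0.0015,0,0,0,0,0,1,-0.0015,0,0,0,0,0,1,0,0,0,0,0,0,1]'; python3 -m inch '[-0.0015,0,0,0,0,0,1,0,0,0,0,0,0,1]'; python3 - <<'E'
from h import *;rep()
from cell import env
c=env.read_camera("top"); cv2.imwrite("pics/t3.png",cv2.resize(c["pixels"][190:300,110:370],None,fx=3,fy=3)); print(dep(c,241,249))
c=env.read_camera("scene"); cv2.imwrite("pics/s3.png",cv2.resize(c["pixels"][170:360,180:380],None,fx=3.1,fy=3.1))
E
```

```text
t: 7.25
eef_pos: [481.1, 259.3, 61.7]
tcp_rot: [-1.571, -0.002, -1.536]
ft_force: [6.9, -10.8, -1.2]
opening: 0.224
t: 7.45
eef_pos: [481.1, 259.4, 61.7]
tcp_rot: [-1.571, -0.003, -1.536]
ft_force: [8.8, -23.1, 2.6]
opening: 0.224
t 7.45 mag [-225.4   -1.4   61.7] axes in mag x: [1.     0.0015] y: [-6.0e-04 -3.4e-03 -1.0e+00] F [  8.8 -23.1   2.6] op 0.224 j [ 0.38  0.59  1.89 -0.    0.66  0.34]
[487.38457108  35.40970819  86.0164625 ]
```

View pics/t3.png

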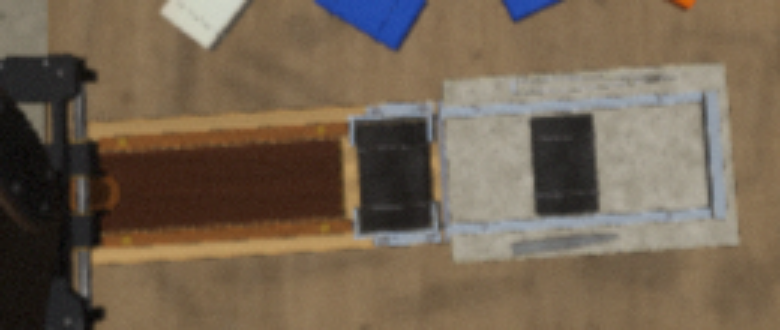

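View pics/s3.png

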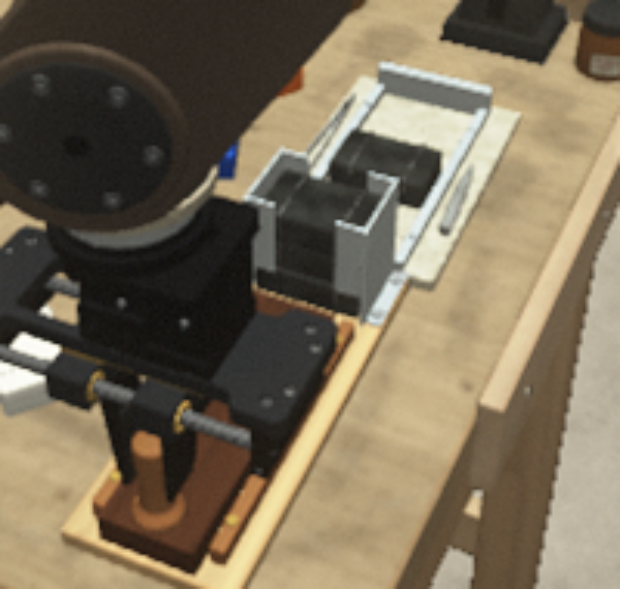

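The slide reached its back stop at -23 N and the stack top dropped to 86 mm, so it fell by one block. Second stroke next.

```bash
python3 -m inch '[0.01,0,0,0,0,0,1,0.02,0,0,0,0,0,1,0.02,0,0,0,0,0,1,0.02,0,0,0,0,0,1,0.02,0,0,0,0,0,1,0.02,0,0,0,0,0,1,0.018,0,0,0,0,0,1,0.01,0,0,0,0,0,1,0.004,0,0,0,0,0,1,0,0,0,0,0,0,1]';  python3 -m inch '[0.002,0,0,0,0,0,1,0.0015,0,0,0,0,0,1,0,0,0,0,0,0,1]'; python3 -c "
from h import *;rep()"
```

```text
t: 8.55
eef_pos: [486.2, 119.6, 61.7]
tcp_rot: [-1.569, 0.0, -1.537]
ft_force: [6.4, -1.4, -3.8]
opening: 0.223
t: 8.85
eef_pos: [486.3, 116.6, 61.7]
tcp_rot: [-1.569, 0.0, -1.537]
ft_force: [7.6, 1.0, -3.7]
opening: 0.228
t 8.85 mag [-82.6  -0.9  61.7] axes in mag x: [1.e+00 5.e-04] y: [ 1.6e-03  5.0e-04 -1.0e+00] F [ 7.6  1.  -3.7] op 0.228 j [0.1  0.54 2.01 0.   0.59 0.07]
```

```bash
python3 -m inch '[0.0015,0,0,0,0,0,1,0.001,0,0,0,0,0,1,0,0,0,0,0,0,1]';  python3 -m inch '[0.0015,0,0,0,0,0,1,0,0,0,0,0,0,1]'; python3 - <<'E'
from h import *;rep()
from cell import env
c=env.read_camera("top"); cv2.imwrite("pics/t4.png",cv2.resize(c["pixels"][190:300,110:370],None,fx=3,fy=3))
E
```

```text
t: 9.15
eef_pos: [486.4, 114.3, 61.7]
tcp_rot: [-1.569, 0.001, -1.537]
ft_force: [6.7, 1.4, -4.1]
opening: 0.226
t: 9.35
eef_pos: [486.4, 114.1, 61.7]
tcp_rot: [-1.569, 0.002, -1.537]
ft_force: [6.1, 15.9, -4.5]
opening: 0.227
t 9.35 mag [-80.   -0.9  61.7] axes in mag x: [ 1. -0.] y: [ 0.0018  0.0022 -1.    ] F [ 6.1 15.9 -4.5] op 0.227 j [0.1  0.54 2.01 0.   0.59 0.06]
```

View pics/t4.png

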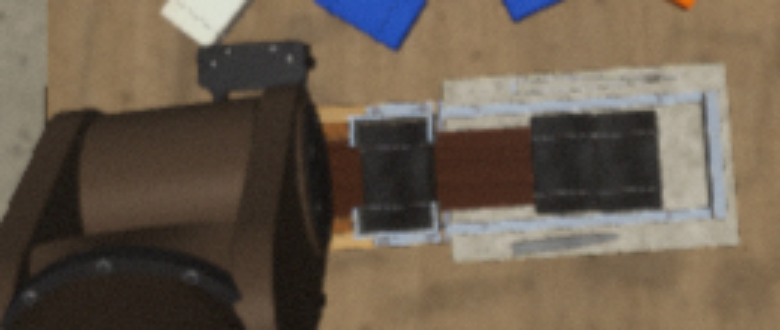

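Both blocks are out, at about (565,160) and (630,160), close up against each other. The end stop was felt again at 16 N. One more small press, then draw back.

```bash
python3 -m inch '[0.001,0,0,0,0,0,1,0,0,0,0,0,0,1,-0.01,0,0,0,0,0,1,-0.02,0,0,0,0,0,1,-0.02,0,0,0,0,0,1,-0.02,0,0,0,0,0,1,-0.02,0,0,0,0,0,1,-0.02,0,0,0,0,0,1,-0.018,0,0,0,0,0,1,-0.01,0,0,0,0,0,1]'; python3 -m inch '[-0.006,0,0,0,0,0,1,-0.003,0,0,0,0,0,1,0,0,0,0,0,0,1]';  python3 -c "
from h import *;rep()"; python3 -m inch '[-0.0015,0,0,0,0,0,1,-0.0015,0,0,0,0,0,1,0,0,0,0,0,0,1]'; python3 -c "
from h import *;rep()"
```

```text
t: 10.4
eef_pos: [481.5, 250.5, 61.7]
tcp_rot: [-1.57, 0.0, -1.535]
ft_force: [7.3, -1.9, -1.2]
opening: 0.23
t: 10.7
eef_pos: [481.2, 258.6, 61.8]
tcp_rot: [-1.57, 0.0, -1.536]
ft_force: [5.3, -0.5, -0.8]
opening: 0.226
t 10.7 mag [-224.6   -1.3   61.8] axes in mag x: [1.     0.0013] y: [ 8.e-04  1.e-04 -1.e+00] F [ 5.3 -0.5 -0.8] op 0.226 j [ 0.37  0.59  1.9  -0.    0.66  0.34]
t: 11.0
eef_pos: [481.1, 258.8, 61.7]
tcp_rot: [-1.571, -0.003, -1.536]
ft_force: [8.4, -23.7, 1.9]
opening: 0.225
t 11.0 mag [-224.9   -1.3   61.7] axes in mag x: [1.     0.0017] y: [-4.0e-04 -3.5e-03 -1.0e+00] F [  8.4 -23.7   1.9] op 0.225 j [ 0.37  0.59  1.9  -0.    0.66  0.34]
```

```bash
python3 -m inch '[0.0015,0,0,0,0,0,1,0,0,0,0,0,0,-0.2,0,0,0,0,0,0,-0.2,0,0,0,0,0,0,-0.2,0,0,0,0,0,0,-0.2,0,0,0,0,0,0,-0.2,0,0,0,0,0,0,-0.2]'; python3 -c "
from h import *;rep()"
```

```text
t: 11.7
eef_pos: [480.6, 260.5, 61.6]
tcp_rot: [-1.571, 0.0, -1.536]
ft_force: [-0.5, -0.5, -0.1]
opening: 0.596
t 11.7 mag [-226.6   -1.8   61.6] axes in mag x: [1.     0.0014] y: [-2.e-04  1.e-04 -1.e+00] F [-0.5 -0.5 -0.1] op 0.596 j [0.38 0.59 1.9  0.   0.66 0.34]
```

Released. I raise the tool and measure the blocks.

```bash
python3 -m inch '[0,-0.02,0,0,0,0,-0.2,0,-0.04,0,0,0,0,-0.2,0,-0.04,0,0,0,0,-0.2,0,-0.02,0,0,0,0,-0.2,0,0,0,0,0,0,-0.2]'; python3 - <<'E'
from h import *;rep()
from cell import env
c=env.read_camera("top"); np.savez("top5.npz",**c); cv2.imwrite("pics/t5.png",cv2.resize(c["pixels"][190:300,110:370],None,fx=3,fy=3)); print("stack",dep(c,241,249))
m=(c["pixels"].max(2)<60).astype(np.uint8)[200:285,262:350]
ct=max(cv2.findContours(m,0,2)[0],key=cv2.contourArea)
r=cv2.minAreaRect(ct.astype(np.float32)+np.array([262,200],np.float32))
for p in cv2.boxPoints(r): print(magp(ray(c,*p,37)).round(1))
E
```

```text
t: 12.2
eef_pos: [481.7, 260.9, 184.5]
tcp_rot: [-1.566, 0.002, -1.536]
ft_force: [-0.1, 0.7, -1.2]
opening: 0.601
t 12.2 mag [-227.    -0.7  184.5] axes in mag x: [1.     0.0013] y: [ 0.0047  0.002  -1.    ] F [-0.1  0.7 -1.2] op 0.601 j [0.38 0.41 1.79 0.   0.93 0.34]
stack [487.12635064  37.68779571  63.38211544]
[99.6 37.1 37. ]
[192.7  35.8  37. ]
[191.  -36.2  37. ]
[ 98.5 -34.8  37. ]
```

View pics/t5.png

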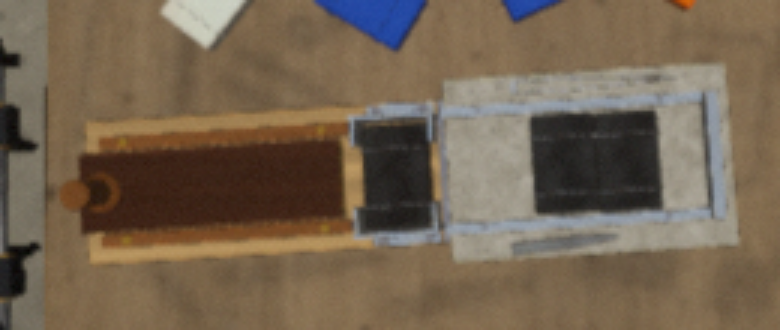

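The slide is back, and the stack top at 63 mm matches two blocks left in the magazine. The fed blocks span x ≈ 99–193 in the magazine frame. I move over the channel behind them.

```bash
python3 -m inch '[0.02,0,0,0,0,0,0.16,0.035,0,0,0,0,0,0.16,0.04,0,0,0,0,0,0.16,0.04,0,0,0,0,0,0.16,0.04,0,0,0,0,0,0.16,0.04,0,0,0,0,0,0.16,0.04,0,0,0,0,0,0.16,0.03,0,0,0,0,0,0.16,0.015,0,0,0,0,0,0.16,0,0,0,0,0,0,0.16]'; python3 - <<'E'
from h import *;rep()
E
```

```text
t: 13.25
eef_pos: [490.9, -40.5, 180.6]
tcp_rot: [-1.572, 0.0, -1.538]
ft_force: [0.9, 0.5, 0.2]
opening: 0.421
t 13.25 mag [ 74.6  -1.6 180.6] axes in mag x: [ 1.     -0.0011] y: [-1.6e-03  4.0e-04 -1.0e+00] F [0.9 0.5 0.2] op 0.421 j [-0.22  0.35  1.92  0.    0.88 -0.25]
```

```bash
python3 -m inch '[0,0.03,0.0015,0,0,0,0.16,0,0.04,0,0,0,0,0.16,0,0.04,0,0,0,0,0.16,0,0.025,0,0,0,0,0.16,0,0.015,0,0,0,0,0.16,0,0.006,0,0,0,0,0.16,0,0,0,0,0,0,0.16]'; python3 - <<'E'
from h import *;rep()
from cell import env
c=env.read_camera("scene"); cv2.imwrite("pics/s6.png",cv2.resize(c["pixels"][150:340,200:400],None,fx=3.1,fy=3.1))
E
```

```text
t: 13.95
eef_pos: [492.3, -38.3, 24.9]
tcp_rot: [-1.572, 0.001, -1.535]
ft_force: [0.4, -0.5, 0.1]
opening: 0.419
t 13.95 mag [72.5 -0.2 24.9] axes in mag x: [1.     0.0021] y: [-1.7e-03  5.0e-04 -1.0e+00] F [ 0.4 -0.5  0.1] op 0.419 j [-0.21  0.6   2.04  0.    0.49 -0.25]
```

View pics/s6.png

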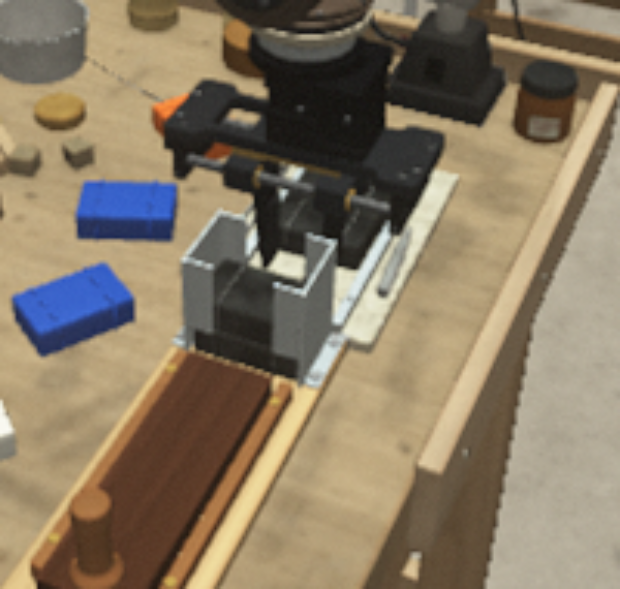

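The fingers are behind the blocks and clear of the box. I push slowly.

```bash
python3 -m inch '[0.006,0.002,0,0,0,0,0.16,0.006,0,0,0,0,0,0.16,0.006,0,0,0,0,0,0.16,0.006,0,0,0,0,0,0.16,0.006,0,0,0,0,0,0.16,0.006,0,0,0,0,0,0.16,0.005,0,0,0,0,0,0.16,0.004,0,0,0,0,0,0.16,0.003,0,0,0,0,0,0.16,0,0,0,0,0,0,0.16]'; python3 - <<'E'
from h import *;rep()
from cell import env
c=env.read_camera("top"); cv2.imwrite("pics/t7.png",cv2.resize(c["pixels"][190:300,190:370],None,fx=4,fy=4))
E
```

```text
t: 15.0
eef_pos: [494.3, -87.5, 23.5]
tcp_rot: [-1.571, 0.0, -1.536]
ft_force: [0.5, 0.6, 0.5]
opening: 0.418
t 15.0 mag [1.217e+02 1.000e-01 2.350e+01] axes in mag x: [1.e+00 9.e-04] y: [-2.e-04  2.e-04 -1.e+00] F [0.5 0.6 0.5] op 0.418 j [-0.31  0.61  2.03  0.    0.5  -0.34]
```

View pics/t7.png

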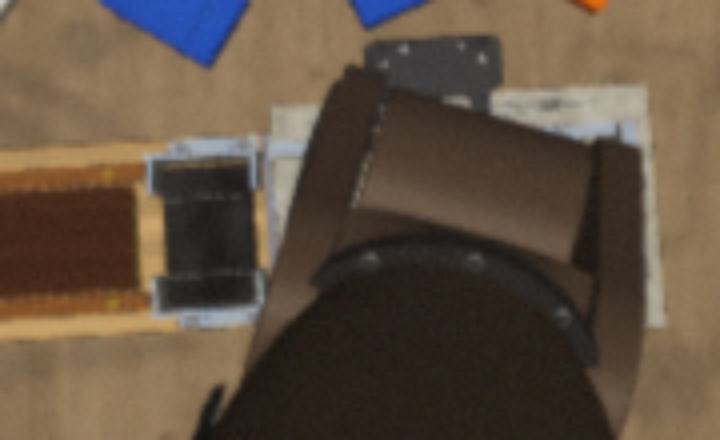

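The arm hides the blocks in the top view, so I advance by feel until the stop shows in the force.

```bash
python3 -m inch '[0.0015,0,0,0,0,0,0.16,0.0015,0,0,0,0,0,0.16,0,0,0,0,0,0,0.16]';python3 -m inch '[0.0015,0,0,0,0,0,0.16,0,0,0,0,0,0,0.16]'; python3 -m inch '[0.0015,0,0,0,0,0,0.16,0,0,0,0,0,0,0.16]'; python3 -c "
from h import *;rep()"
```

```text
t: 15.35
eef_pos: [494.2, -88.1, 23.6]
tcp_rot: [-1.572, 0.002, -1.536]
ft_force: [4.2, 22.8, 3.3]
opening: 0.418
t: 15.55
eef_pos: [494.1, -88.2, 23.6]
tcp_rot: [-1.572, 0.004, -1.536]
ft_force: [6.6, 36.5, 5.1]
opening: 0.419
t: 15.75
eef_pos: [494.0, -88.4, 23.6]
tcp_rot: [-1.572, 0.005, -1.536]
ft_force: [9.7, 50.7, 6.9]
opening: 0.417
t 15.75 mag [ 1.226e+02 -1.000e-01  2.360e+01] axes in mag x: [1.    0.001] y: [-0.0018  0.005  -1.    ] F [ 9.7 50.7  6.9] op 0.417 j [-0.31  0.61  2.03  0.01  0.51 -0.35]
```

It met a firm stop at tool x ≈ 122.6. I back off, lift and check by eye.

```bash
python3 -m inch '[-0.003,0,0,0,0,0,0.16,-0.005,0,0,0,0,0,0.16,-0.015,0,0,0,0,0,0.16,-0.01,-0.01,0,0,0,0,0.16,0,-0.04,0,0,0,0,0.16,0,-0.04,0,0,0,0,0.16,0,-0.04,0,0,0,0,0.16,-0.03,-0.03,0,0,0,0,0.16,-0.04,0,0,0,0,0,0.16,-0.04,0,0,0,0,0,0.16]'; python3 -m inch '[-0.04,0,0,0,0,0,0.16,-0.04,0,0,0,0,0,0.16,-0.04,0,0,0,0,0,0.16,-0.04,0,0,0,0,0,0.16,-0.03,0,0,0,0,0,0.16,-0.02,0,0,0,0,0,0.16,0,0,0,0,0,0,0.16]'; python3 - <<'E'
from h import *;rep()
from cell import env
c=env.read_camera("top"); cv2.imwrite("pics/t8.png",cv2.resize(c["pixels"][190:300,210:360],None,fx=5,fy=5)); print("stack",dep(c,241,249))
m=(c["pixels"].max(2)<60).astype(np.uint8)[200:285,262:342]
ct=max(cv2.findContours(m,0,2)[0],key=cv2.contourArea)
r=cv2.minAreaRect(ct.astype(np.float32)+np.array([262,200],np.float32))
for p in cv2.boxPoints(r): print(magp(ray(c,*p,37)).round(1))
c=env.read_camera("scene"); cv2.imwrite("pics/s8.png",cv2.resize(c["pixels"][150:360,200:400],None,fx=2.8,fy=2.8))
E
```

```text
t: 16.75
eef_pos: [489.4, 51.0, 185.5]
tcp_rot: [-1.568, -0.0, -1.537]
ft_force: [-0.0, -1.2, -0.9]
opening: 0.418
t: 17.45
eef_pos: [481.5, 261.7, 184.2]
tcp_rot: [-1.57, 0.0, -1.533]
ft_force: [1.1, -0.1, 1.4]
opening: 0.415
t 17.45 mag [-227.8   -0.9  184.2] axes in mag x: [1.     0.0039] y: [ 5.e-04  4.e-04 -1.e+00] F [ 1.1 -0.1  1.4] op 0.415 j [0.38 0.42 1.79 0.   0.94 0.34]
stack [487.11580731  37.78081176  62.45793778]
[136.3  38.2  37. ]
[222.2  33.1  37. ]
[217.  -38.7  37. ]
[131.7 -33.6  37. ]
```

View pics/t8.png

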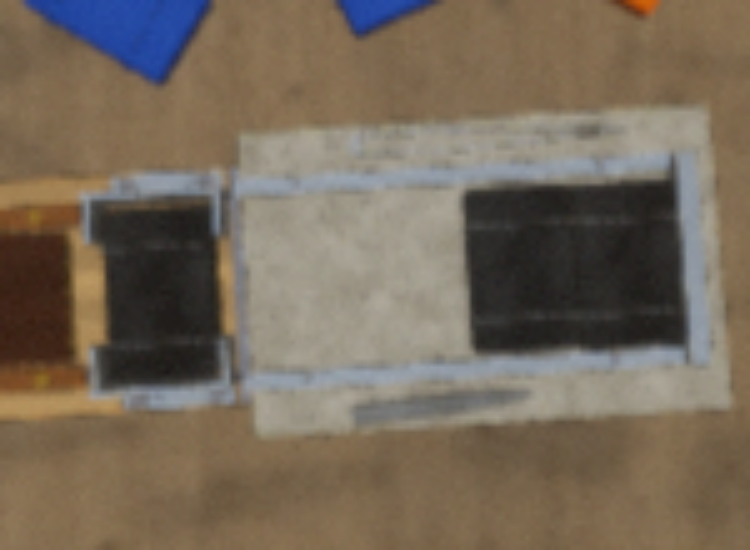

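View pics/s8.png

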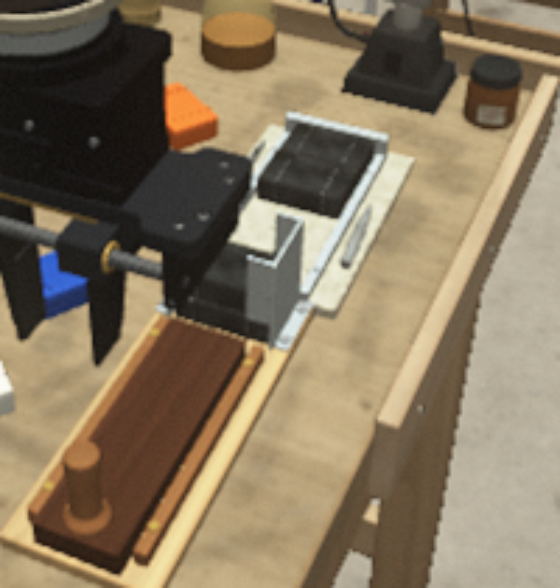

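Both blocks sit together against the stop, with their rear edge at x ≈ 134–136. The slide is back, two blocks are in the magazine, and the gripper is clear. I hand it in.

```bash
python3 -c "
from cell import env
print(env.job_done())"
```

```text
the job is handed in; nothing more can be done
None
```

I fed out the two lowest blocks with two full strokes of the slide, then pushed them along the channel to the end stop. The job was handed in at about 17.5 s, with no verdict reported.

**Strokes:** I felt the slide reach its end both ways each time, at about 16–26 N. The stack top fell from 111 to 86 to 63 mm, which matches two blocks left in the magazine.

**Push to the stop:** I pushed from behind with part-open fingers until they met a firm stop at about 51 N of wrist force.

**Last pictures:**
- **Blocks:** they lie flat and close together against the stop, with their rear edge at x ≈ 134–136 mm (136 mm expected).
- **Slide:** it is fully back.
- **Gripper:** it is clear of everything.

**Weak checks:**
- **Front edge:** my automatic measurement of the blocks' outline cut off their front edge because the search window was too small. I judged the front block's contact with the stop from the pictures and the push force.
- **Slide position:** I did not re-measure it after releasing the knob. It rests on the force felt at the back stop and the pictures.

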